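Shut off the smoke extractor and hold its filter lid open

ROBOT

A 6-joint arm with a two-finger parallel gripper is mounted at the origin on the work surface. World frame = base frame: x ahead of the robot, y to its left, z up, the work surface at z = 0. Lengths are in m, angles in rad, forces in N, time in s.
With the tool pointing down it reaches from about 0.3 to 0.75 m from the base axis. Payload 8.5 kg.
Tool frame: the origin (TCP) lies midway between the tips of the shut fingers; the grasp point (between the pads) lies 19 mm behind it; x points along the fingers, y is the direction in which the jaws open and shut, and the axes are right-handed (so a half turn about x gives the same grasp; the last joint's range is limited). The gripper opens to 85 mm and grips with 20 to 120 N. Pads are 22 mm wide; open, the fingers measure 114 mm over their backs; the gripper's body (76 mm by 85 mm) begins 54 mm behind the grasp point. The pads swing forward as they close: fully open they stand 13 mm farther back than shut.
Start: joints at [1.012, 0.381, 1.297, -0, 1.464, -0.215], TCP at [0.185, 0.518, 0.231] pointing down, gripper open.
Joint ranges: [-3.11, 3.11], [-0.89, 2.33], [0.22, 2.48], [-1.42, 4.56], [0.17, 2.85], [-2.88, 2.88]. Speed limits (rad/s): [2.39, 2.39, 3.14, 3.14, 3.14, 3.14].

INTERFACE

Orientations are given as a rotation vector (axis times angle).
In Python, from workcell import robot, camera, calibration, spotter gives the robot as it stands.
- The arm moves only by the tool move_arm, never from a script. Its argument "deltas" is a list of rows, each an object with "fingers": the opening, from 0 (shut) to 1 (fully open); "delta_pos": the shift along the tool's x, y, z scaled (see below), a list of three; "rot": the turn, a rotation vector about the tool's x, y, z scaled (see below), a list of three. A call has 1 to 10 rows; each row is the pose to reach, as a shift and turn from the pose commanded when the call began, along the tool's axes at that moment; what a row does not reach only later rows make up. The controller multiplies each number of a shift by 0.15 m and each number of a turn by 45 degrees. A row lasts 1/8 s, in which the tool goes at most 62.5 mm and 10.7 degrees, less where a joint would pass 70% of its speed; a pose out of reach is approached as far as the arm can. A call with a number of a shift or a turn outside -1 to 1 is refused whole. A call with a gripper value outside its range is refused whole. The fingers move at their own pace and stop on an object; "squeeze" is the grip in N (left out, the last holds). Time passes only in rows, so rows that repeat a pose let the fingers close. It gives the time, the measured TCP pose, the force and the opening at its end, in the units of the state.
- robot.sense(): the state, without advancing time (a new reading comes with each control period).
- camera(name): name is "scene" or "side" or "wrist"; returns (picture, depth): 400x640x3 uint8, red, green, blue; 400x640 float32, m along the optical axis (not along the pixel's ray), 0 where there is no reading.
- calibration(name): a dict with "intrinsics" (3x3 intrinsics, pixels), "k1" (the pictures are not rectified: a ray, as slopes to the right and down, at radius r is drawn at 1 + k1 r^2 times it, then the intrinsics apply), "xyz" and "rotation" of the camera in the world; the wrist camera has in their place "mount" (4x4, takes a point from camera to tool coordinates, whose origin is the TCP and whose axes are the tool frame's). Camera axes: x right, y down, z forward; pixel columns grow to the right and rows downward; lengths in m; the calibration is good to about 2 mm. A picture is of the moment at which its call begins: read the wrist's pose just before it. calibration takes no time and is no camera call.
- robot.sign_off(): hands the job in, once; it reports no verdict.
Trained networks look in the newest picture that a camera, given by its name, has taken for a name from the list of things; names that differ only in an ending like _2 or _b are one class to them, and where a whole thing is asked for, a point or a joint stands for the part that bears it (a point fixed in the world has none). Each returns a list of dicts, best first, with "conf" (0 to 1); they miss things now and then, are a little off and sometimes report something else, mostly with a low value. They report only what shows in the picture. A call takes as long as a camera call.
- spotter.trace(target, camera): "region" (400x640 bool, what is visible of it) and "rect" ([left, top, right, bottom] in pixels, round what is visible of it).
The state is a dict: "time": time; "joint_pos": joint angles; "qd": joint speeds; "effort": joint torques, N m; "position": TCP position; "tcp_rot": TCP orientation; "wrist_force": force on the tool from outside, world axes, zero at the start; "wrist_torque": the same for the moment, N m; "width": finger opening in m.
Only numpy, scipy, OpenCV 4.12 (cv2) and the standard library are available. Lean on these libraries where they do the work, as an engineer would, in place of code of your own. Each camera call takes 0.05 s, during which the arm holds its last target. There are 200 camera calls.

TASK

The filter of the smoke extractor on the bench is due for a change: turn its speed knob back until the pointer stands on the zero mark, then lift the hinged filter lid by its handle and hold it open at 60 degrees from closed, without letting it drop on the way, so that a colleague can take the filter out. The lid falls shut by itself, so finish while still holding it there with the gripper, and leave the other things on the bench where they are.

Things in the scene. Friction and masses are not known exactly. Their poses are not given: they have to be found in the camera images.
- extractor: bench smoke extractor, a grey steel box that does not move: 260 mm deep (x), 360 mm wide (y), flat top 130 mm above the table. Origin: centre of its underside, on the table; its x axis points from its front to its back (away from the robot, apart from a yaw of up to 0.35 rad), y to its left, z up. On its top lie the slotted filter lid (left two thirds) and the control deck with the speed knob (right third); an open-topped filter compartment is under the lid
- speed_knob (a joint): angle of the speed knob in rad: 0 when the pointer stands on the zero mark (the one long thick white line on the dial, at about 7 o'clock seen from the front, 2.618 rad anticlockwise from the extractor's x axis), growing clockwise seen from above; the ten thin ticks follow clockwise every 0.524 rad. It turns between stops at -0.25 and 5.45, stiff by about 0.035 N m, and stays where it is left. At the start it stands well above zero (0.9 to 2.8)
- knob_grip (a point): point on the upright axis of the speed knob, 28 mm above its dial plate (160 mm above the table), at extractor x = -45 mm, y = -118 mm; its x axis points along the pointer. The knob: black, a round skirt 44 mm across and 6 mm high carrying an upright bar grip 14 mm wide, 45 mm long overall, top 37 mm above the dial plate; the pointed end with a white line is the pointer. Black dial plate 86 mm across
- filter_lid (a joint): opening angle of the filter lid in rad: 0 closed, lying level on the box, growing as its front edge rises; stop at 1.40. It hinges along its back edge and falls shut from any angle when let go. 60 degrees is 1.047
- lid_handle (a point): middle of the round bar of the lid's handle: a steel bow, bar 10 mm thick and about 100 mm long, parallel to the hinge (along y), 36 mm above the lid's top face (31 mm clear below the bar), 30 mm behind the lid's front edge. It lies 198 mm in front of the hinge line and 44 mm above it when the lid is closed (174 mm above the table); its axes turn with the lid
- lid_hinge (a point): middle of the hinge line, at extractor x = 100 mm, y = 60 mm, 130 mm above the table; the line runs along the extractor's y axis. The lid: slotted grey steel, 228 mm from hinge to front edge, 236 mm wide, 8 mm thick, its underside level with the hinge when closed, mass about 0.5 to 0.8 kg (about 3 to 5 N at the handle to lift it)
- tape_roll: bystander: roll of masking tape lying flat, 100 mm across, 24 mm high; origin at the centre of its underside
- mug: bystander: white empty mug, 80 mm across, 90 mm high; origin at the centre of its underside
- wood_slice: bystander: round slice of wood with bark, lying flat, 116 mm across, 14 mm thick; origin at the centre of its underside
- varnish_jar: bystander: amber glass jar with a metal cap, 60 mm across, 85 mm high; origin at the centre of its underside

How it is judged:
By the outcome, as a careful person would: the job done as asked, in the order asked, and still so for the second after the job is handed in, while the arm keeps its last pose, push and grip.
It also fails if it takes over 72 s, if anything falls off the work surface, if the arm or the gripper's body presses on something with over 40 N, if the wrist force passes 120 N, or if a joint passes its speed limit or range.

## Working session

There is one attempt and no reset: what is moved stays moved. The work goes in short steps, Python scripts to look and compute and a tool call to move; the robot and the scene stay as the last step left them, time stands still between calls to the robot, and variables do not carry over. Pictures are saved under pics/ and viewed, about 8 in all and at most 12, crops included, and the job is handed in when it is done.

Besides the shell and the picture viewer there is one more tool, called after "Emit:" as a command line: name --argument value ..., lists and objects as JSON in quotes. move_arm: Moves the arm, as the interface text tells. Its arguments: {"type":"object","properties":{"deltas":{"type":"array"},"squeeze":{"type":"number"}},"required":["deltas"]}

```bash
mkdir -p pics; ls
cat > h.py <<'E'
import numpy as np, cv2
from scipy.spatial.transform import Rotation as R
from workcell import robot, camera, calibration, spotter
def cam_pose(name, st=None):
    c=calibration(name)
    if 'mount' in c:
        st=st or robot.sense(); T=np.eye(4); T[:3,:3]=R.from_rotvec(st['tcp_rot']).as_matrix(); T[:3,3]=st['position']
        T=T@np.array(c['mount']); return c,T[:3,:3],T[:3,3]
    r=np.array(c['rotation'],float)
    if r.shape!=(3,3): r=R.from_rotvec(r).as_matrix()
    return c,r,np.array(c['xyz'],float)
def rays(c,uv):
    K=np.array(c['intrinsics']); uv=np.atleast_2d(uv).astype(float)
    d=(uv-[K[0,2],K[1,2]])/[K[0,0],K[1,1]]; s=d.copy()
    for _ in range(20): s=d/(1+c['k1']*(s**2).sum(1,keepdims=True))
    return np.c_[s,np.ones(len(s))]
def proj(c,Rm,t,P):
    K=np.array(c['intrinsics']); p=(np.atleast_2d(P)-t)@Rm; s=p[:,:2]/p[:,2:]
    s=s*(1+c['k1']*(s**2).sum(1,keepdims=True)); return s*[K[0,0],K[1,1]]+[K[0,2],K[1,2]]
def world(pose,uv,depth):
    c,Rm,t=pose; return rays(c,uv)*np.reshape(depth,(-1,1))@Rm.T+t
def onplane(pose,uv,z):
    c,Rm,t=pose; d=rays(c,uv)@Rm.T; return t+d*((z-t[2])/d[:,2])[:,None]
def snap(name):
    pose=cam_pose(name); im,d=camera(name); return pose,im,d
E
python3 - <<'E'
from h import *
print(robot.sense())
ims=[]
for n in ['scene','side','wrist']:
    p,im,d=snap(n); print(n,p[0]['k1'],np.array(p[0]['intrinsics']).round(1).tolist(),p[2].round(3),p[1].round(3).tolist())
    im=im.copy(); np.savez('s_%s.npz'%n,im=im,d=d)
    for t in ['knob_grip','lid_handle','filter_lid','extractor','tape_roll','mug','wood_slice','varnish_jar']:
        r=spotter.trace(t,n)
        if r:
            b=r[0]; v,u=np.nonzero(b['region']); dd=d[v,u]; ok=dd>0
            W=world(p,np.c_[u,v][ok],dd[ok]) if ok.any() else np.zeros((1,3))
            print(n,t,round(b['conf'],2),b['rect'],len(v),np.median(W,0).round(3),np.percentile(W[:,2],95).round(3),len(r))
    cv2.imwrite('pics/%s0.png'%n,im[:,:,::-1])
    ims.append(im)
cv2.imwrite('pics/a0.png',cv2.resize(np.vstack([ims[0][:,:,::-1]]),(800,500)))
E
```

```text
pics
{'time': 0.0, 'joint_pos': array([ 1.01172445e+00,  3.81168140e-01,  1.29822971e+00,  8.90674681e-06,
        1.46359765e+00, -2.15325436e-01]), 'qd': array([-0.00053968, -0.000309  ,  0.00115733,  0.00078784, -0.00018625,
       -0.00244672]), 'effort': array([ 7.20786538e-04, -4.48460805e+01, -2.31295484e+01, -1.72868636e-04,
        4.51574815e-03,  1.92998471e-05]), 'position': array([0.18521866, 0.51757388, 0.23073721]), 'tcp_rot': array([ 0.26873627,  1.55445221, -0.27077985]), 'wrist_force': array([0.57273194, 0.39357251, 0.03685957]), 'wrist_torque': array([ 0.04856787, -0.01048879,  0.01355297]), 'width': 0.08550964573081381}
scene -0.11156560370913467 [[456.6, 0.0, 315.6], [0.0, 456.6, 201.6], [0.0, 0.0, 1.0]] [ 1.154 -0.158  0.881] [[0.317, 0.731, -0.604], [0.948, -0.242, 0.205], [0.003, -0.638, -0.77]]
scene knob_grip 0.92 [195.1, 207.6, 216.7, 232.5] 463 [ 0.566 -0.187  0.152] 0.17 1
scene lid_handle 0.56 [215.1, 146.7, 365.2, 263.5] 9647 [ 0.552 -0.015  0.136] 0.141 1
scene filter_lid 0.83 [219.3, 146.4, 365.4, 265.4] 9652 [ 0.552 -0.014  0.136] 0.141 2
scene extra
[... 742 characters left out ...]
27  0.138] 0.152 2
side filter_lid 0.94 [262.2, 162.8, 388.6, 249.1] 5079 [ 0.531 -0.021  0.137] 0.143 1
side extractor 0.6 [253.6, 162.8, 439.1, 315.0] 16135 [ 0.529 -0.118  0.13 ] 0.14 1
side tape_roll 0.84 [224.9, 205.6, 261.2, 237.7] 644 [0.392 0.17  0.018] 0.026 1
side wood_slice 0.66 [386.0, 308.9, 443.7, 355.5] 2020 [ 0.527 -0.365  0.015] 0.017 1
side varnish_jar 0.71 [427.7, 254.8, 457.9, 294.1] 951 [ 0.671 -0.306  0.06 ] 0.087 2
wrist -0.03471251754070093 [[293.3, 0.0, 323.0], [0.0, 293.3, 199.8], [0.0, 0.0, 1.0]] [0.122 0.54  0.373] [[0.337, 0.908, 0.251], [0.942, -0.324, -0.09], [0.0, 0.267, -0.964]]
wrist tape_roll 0.82 [129.8, 358.5, 176.2, 398.5] 903 [0.413 0.134 0.015] 0.023 1
```

Run:
```python
from h import *
a=np.load('s_scene.npz');b=np.load('s_side.npz')
A=cv2.resize(a['im'][130:345,100:410],None,fx=2.55,fy=2.55,interpolation=cv2.INTER_CUBIC)
B=cv2.resize(b['im'][150:365,215:470],None,fx=2.5,fy=2.5,interpolation=cv2.INTER_CUBIC)
cv2.imwrite('pics/sc.png',A[:,:,::-1]);cv2.imwrite('pics/sd.png',B[:,:,::-1])
for n,D in (('scene',a),('side',b)):
    p=cam_pose(n); v,u=np.mgrid[0:400,0:640]; d=D['d'].ravel(); ok=d>0
    W=world(p,np.c_[u.ravel(),v.ravel()][ok],d[ok])
    top=W[(W[:,2]>.122)&(W[:,2]<.15)&(W[:,0]>.3)&(W[:,0]<.85)&(abs(W[:,1])<.35)]
    r=cv2.minAreaRect(top[:,:2].astype(np.float32)*1000); print(n,'toprect',r,len(top))
    print(cv2.boxPoints(r).round(0).tolist())
    lid=W[(W[:,2]>.134)&(W[:,2]<.146)&(W[:,0]>.3)&(W[:,0]<.85)&(abs(W[:,1])<.35)]
    r=cv2.minAreaRect(lid[:,:2].astype(np.float32)*1000); print('lid',r)
    h=W[(W[:,2]>.162)&(W[:,2]<.185)&(W[:,0]>.3)&(W[:,0]<.85)&(abs(W[:,1])<.35)]
    print('high pts',len(h)); print(h[np.argsort(h[:,1])][::max(1,len(h)//14)].round(3).tolist())
```

```text
scene toprect ((575.41943359375, -63.832916259765625), (262.439453125, 361.0654602050781), 13.744298934936523) 16425
[[405.0, 80.0], [491.0, -270.0], [746.0, -208.0], [660.0, 143.0]]
lid ((572.94775390625, -56.61933898925781), (256.45355224609375, 346.5097961425781), 15.253229141235352)
high pts 421
[[0.564, -0.21, 0.169], [0.571, -0.202, 0.164], [0.556, -0.195, 0.169], [0.565, -0.187, 0.163], [0.561, -0.179, 0.168], [0.56, -0.171, 0.167], [0.478, -0.081, 0.176], [0.476, -0.07, 0.176], [0.476, -0.057, 0.172], [0.473, -0.043, 0.177], [0.462, -0.029, 0.178], [0.465, -0.014, 0.176], [0.463, 0.0, 0.175], [0.458, 0.015, 0.172], [0.455, 0.027, 0.172]]
side toprect ((571.50244140625, -65.02728271484375), (264.1502380371094, 361.8145446777344), 13.863839149475098) 9040
[[400.0, 79.0], [487.0, -272.0], [743.0, -209.0], [656.0, 142.0]]
lid ((568.1063232421875, -60.451263427734375), (254.53759765625, 350.7149658203125), 14.0143404006958)
high pts 319
[[0.559, -0.21, 0.163], [0.564, -0.204, 0.168], [0.565, -0.197, 0.168], [0.548, -0.189, 0.168], [0.548, -0.181, 0.171], [0.548, -0.172, 0.17], [0.47, -0.084, 0.17], [0.471, -0.076, 0.179], [0.466, -0.062, 0.178], [0.469, -0.049, 0.179], [0.462, -0.035, 0.179], [0.461, -0.02, 0.179], [0.455, -0.007, 0.179], [0.45, 0.007, 0.175], [0.453, 0.02, 0.177]]
```

View pics/sc.png

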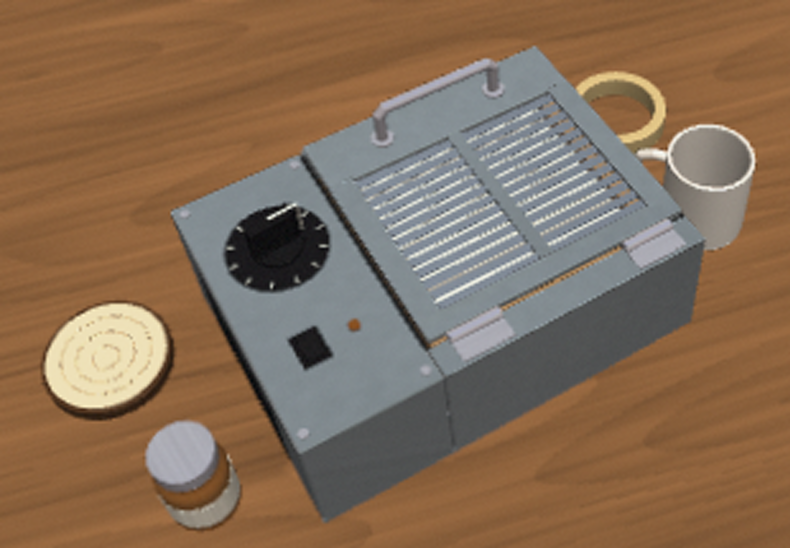

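View pics/sd.png

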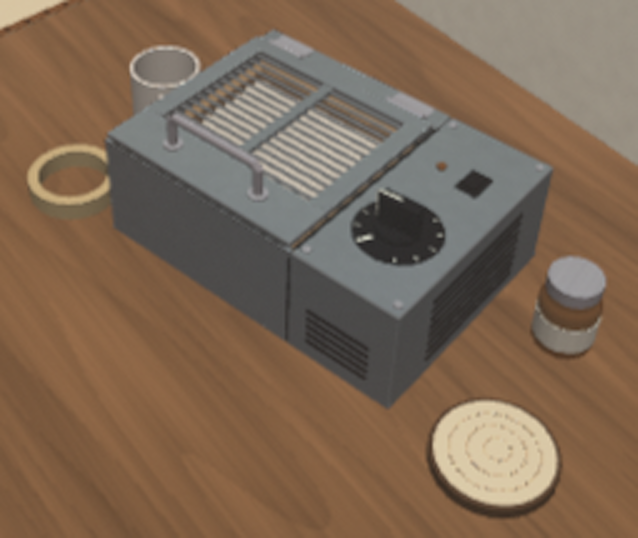

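The scene view shows the knob at about (275,235) with its pointer line at (268–298, 205–218). The handle bar runs from (380,110) to (490,65) and the hinges are at the back. The side view shows the thick zero mark at about (365,240) and the pointer towards the lid. The fitted box is centred at (0.5735, −0.064) with a yaw of about 0.241. Next I'll hover over the knob to measure the pointer.

```bash
cat >> h.py <<'E'
def plan(wps, st=None, pose=None):
    """wps: list of (pos, Rmat); prints scaled deltas per call (chunks of limits)"""
    st=st or robot.sense(); p,r=(np.array(st['position']),R.from_rotvec(st['tcp_rot'])) if pose is None else pose
    for P,Q in wps:
        for _ in range(9):
            d=r.inv().apply(np.array(P)-p)/.15; w=(r.inv()*Q).as_rotvec()/(np.pi/4)
            m=max(abs(d).max(),abs(w).max())
            k=max(1,int(np.ceil(m-1e-6))); d=d/k; w=w/k; d=d.round(3); w=w.round(3)
            print('  call',d.tolist(),w.tolist(),'rows>=',int(max(np.ceil(np.linalg.norm(d)*.15/.0625),np.ceil(np.linalg.norm(w)*45/10.7))))
            p=p+r.apply(d*.15); r=r*R.from_rotvec(w*np.pi/4)
            if k==1: break
def down(psi,tilt=0,tdir=0):
    """tool x down, tool y at world angle psi; x = down, z = x cross y. tilt: pointing leans toward tdir"""
    y=np.array([np.cos(psi),np.sin(psi),0]); x=np.array([0,0,-1.]); M=R.from_matrix(np.c_[x,y,np.cross(x,y)])
    ax=np.array([-np.sin(tdir),np.cos(tdir),0])
    return R.from_rotvec(-ax*tilt)*M
E
python3 - <<'E'
from h import *
st=robot.sense(); M=R.from_rotvec(st['tcp_rot']).as_matrix(); print(M.round(3).tolist())
psi=np.arctan2(M[1,1],M[0,1]); print('psi',psi,'j1',st['joint_pos'][0],'j6',st['joint_pos'][5])
print(np.array(calibration('wrist')['mount']).round(3).tolist())
# check down()
print(down(psi).as_matrix().round(3).tolist()); print(down(psi,.5,.241).as_matrix()[:,0])
plan([([.54,-.19,.32],R.from_matrix(M))])
for D in (0,np.pi): plan([([.5,-.19,.32],down(.24+D))])
E
```

```text
[[-0.0, 0.337, 0.941], [-0.0, 0.941, -0.337], [-1.0, -0.0, -0.0]]
psi 1.2269525074237448 j1 1.0116665504730444 j6 -0.21528585639789663
[[-0.0, -0.267, 0.964, -0.142], [1.0, 0.001, 0.0, -0.0], [-0.001, 0.964, 0.267, -0.067], [0.0, 0.0, 0.0, 1.0]]
[[0.0, 0.337, 0.941], [0.0, 0.941, -0.337], [-1.0, 0.0, 0.0]]
[ 0.46557004  0.11442634 -0.87758256]
  call [-0.148, -0.911, 0.954] [0.0, 0.0, 0.0] rows>= 4
  call [-0.148, -0.911, 0.954] [0.0, 0.0, 0.0] rows>= 4
  call [-0.148, -0.912, 0.954] [0.0, 0.0, 0.0] rows>= 4
  call [-0.147, -0.911, 0.954] [0.0, 0.0, 0.0] rows>= 4
  call [-0.148, -0.934, 0.891] [0.314, 0.0, 0.0] rows>= 4
  call [-0.111, -0.516, 0.819] [0.236, 0.0, 0.0] rows>= 3
  call [-0.111, -0.356, 0.9] [0.236, 0.0, 0.0] rows>= 3
  call [-0.111, -0.184, 0.951] [0.235, 0.0, 0.0] rows>= 3
  call [-0.11, -0.006, 0.968] [0.236, 0.0, 0.0] rows>= 3
  call [-0.148, -0.934, 0.891] [-0.686, -0.0, 0.0] rows>= 4
  call [-0.111, -0.944, 0.215] [-0.514, -0.0, 0.0] rows>= 3
  call [-0.111, -0.953, -0.174] [-0.514, -0.0, -0.0] rows>= 3
  call [-0.111, -0.808, -0.534] [-0.515, -0.0, -0.0] rows>= 3
  call [-0.11, -0.532, -0.808] [-0.514, -0.0, -0.0] rows>= 3
```

Emit:
move_arm --deltas '[{"fingers":1,"delta_pos":[-0.148,-0.934,0.891],"rot":[0.314,0,0]},{"fingers":1,"delta_pos":[-0.148,-0.934,0.891],"rot":[0.314,0,0]},{"fingers":1,"delta_pos":[-0.148,-0.934,0.891],"rot":[0.314,0,0]},{"fingers":1,"delta_pos":[-0.148,-0.934,0.891],"rot":[0.314,0,0]}]'

```text
time: 1.85
position: [0.2651, 0.3386, 0.2543]
tcp_rot: [0.466, 1.519, -0.465]
wrist_force: [-1.0, 0.2, 0.1]
width: 0.0856
```

Emit:
move_arm --deltas '[{"fingers":1,"delta_pos":[-0.111,-0.516,0.819],"rot":[0.236,0,0]},{"fingers":1,"delta_pos":[-0.111,-0.516,0.819],"rot":[0.236,0,0]},{"fingers":1,"delta_pos":[-0.111,-0.516,0.819],"rot":[0.236,0,0]}]'

```text
time: 2.22
position: [0.3239, 0.2067, 0.2706]
tcp_rot: [0.609, 1.483, -0.608]
wrist_force: [0.2, -0.1, 0.6]
width: 0.0855
```

Emit:
move_arm --deltas '[{"fingers":1,"delta_pos":[-0.111,-0.356,0.9],"rot":[0.236,0,0]},{"fingers":1,"delta_pos":[-0.111,-0.356,0.9],"rot":[0.236,0,0]},{"fingers":1,"delta_pos":[-0.111,-0.356,0.9],"rot":[0.236,0,0]}]'

```text
time: 2.6
position: [0.3833, 0.0736, 0.2871]
tcp_rot: [0.752, 1.436, -0.751]
wrist_force: [-0.1, 0.4, -1.1]
width: 0.0853
```

Emit:
move_arm --deltas '[{"fingers":1,"delta_pos":[-0.111,-0.184,0.951],"rot":[0.235,0,0]},{"fingers":1,"delta_pos":[-0.111,-0.184,0.951],"rot":[0.235,0,0]},{"fingers":1,"delta_pos":[-0.111,-0.184,0.951],"rot":[0.235,0,0]}]'

```text
time: 2.98
position: [0.4424, -0.0594, 0.3033]
tcp_rot: [0.892, 1.38, -0.892]
wrist_force: [0.2, 0.3, -0.6]
width: 0.0855
```

Emit:
move_arm --deltas '[{"fingers":1,"delta_pos":[0.38,0.38,0.88],"rot":[0.236,0,0]},{"fingers":1,"delta_pos":[0.38,0.38,0.88],"rot":[0.236,0,0]},{"fingers":1,"delta_pos":[0.38,0.38,0.88],"rot":[0.236,0,0]},{"fingers":1,"delta_pos":[0.38,0.38,0.88],"rot":[0.236,0,0]},{"fingers":1,"delta_pos":[0.38,0.38,0.88],"rot":[0.236,0,0]}]'

```text
time: 3.6
position: [0.5472, -0.1527, 0.2468]
tcp_rot: [1.03, 1.314, -1.03]
wrist_force: [-0.9, -0.4, 1.0]
width: 0.0855
```

```bash
cat > look.py <<'E'
from h import *
import sys
tag=sys.argv[1]
for k in range(2):
    st=robot.sense(); p,im,d=snap('wrist')
print(st['time'],st['position'].round(4),st['tcp_rot'].round(4),st['joint_pos'].round(3),st['wrist_force'].round(2),st['width'])
r=spotter.trace('knob_grip','wrist')
if r: print('knob',r[0]['conf'],r[0]['rect'])
np.savez('w_%s.npz'%tag,im=im,d=d,Rm=p[1],t=p[2])
# orthorectified view of the top plane of bar z=.169 and dial z=.132 around the knob: 0.25 mm/px, world x up, y left
K=np.array([.558,-.190])
def rect(z,h=.05,n=400):
    a=np.linspace(h,-h,n); X,Y=np.meshgrid(K[0]+a,K[1]+a,indexing='ij')
    uv=proj(p[0],p[1],p[2],np.c_[X.ravel(),Y.ravel(),np.full(X.size,z)]).astype(np.float32)
    return cv2.remap(im,uv[:,0].reshape(n,n),uv[:,1].reshape(n,n),cv2.INTER_CUBIC)
A,B=rect(.169),rect(.132)
cv2.imwrite('pics/k_%s.png'%tag,np.hstack([A,B])[:,:,::-1])
cv2.imwrite('pics/w_%s.png'%tag,im[:,:,::-1])
E
python3 look.py 1
```

```text
3.65 [ 0.5472 -0.1528  0.2472] [ 1.03    1.3129 -1.0294] [-0.481  0.402  1.217  0.     1.522 -0.722] [ 0.61 -0.2   0.75] 0.08547022040436289
knob 0.8 [300.6, 213.1, 347.9, 277.4]
```

View pics/k_1.png

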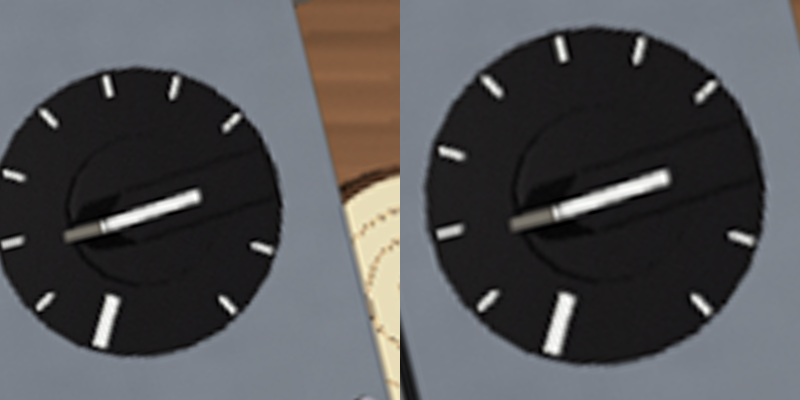

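The rectified view shows the dial centre at (195,195) in panel pixels, which puts the knob at (0.559, −0.189). The pointer runs from (200,195) to (67,237), a world angle of 107.7°. The zero mark is at (553–569, 295–352), or 164.8°, so the knob has to turn back about 57°.

Run:
```python
from h import *
plan([([.559,-.189,.200],down(.309)),([.559,-.189,.143],down(.309))])
```

```text
call [0.316, 0.019, 0.251] [-0.087, 0.001, -0.001] rows>= 1
  call [0.38, 0.0, 0.0] [0.0, 0.0, -0.0] rows>= 1
```

Emit:
move_arm --deltas '[{"fingers":1,"delta_pos":[0.16,0.02,0.25],"rot":[-0.087,0,0]},{"fingers":1,"delta_pos":[0.316,0.02,0.25],"rot":[-0.087,0,0]},{"fingers":1,"delta_pos":[0.316,0.02,0.25],"rot":[-0.087,0,0]},{"fingers":1,"delta_pos":[0.5,0.02,0.25],"rot":[-0.087,0,0]},{"fingers":1,"delta_pos":[0.696,0.02,0.25],"rot":[-0.087,0,0]},{"fingers":1,"delta_pos":[0.696,0.02,0.25],"rot":[-0.087,0,0]}]'

```text
time: 4.5
position: [0.5587, -0.1889, 0.1421]
tcp_rot: [0.979, 1.341, -0.979]
wrist_force: [0.6, 0.5, 0.5]
width: 0.0853
```

Emit:
move_arm --deltas '[{"fingers":0,"delta_pos":[0,0,0],"rot":[0,0,0]},{"fingers":0,"delta_pos":[0,0,0],"rot":[0,0,0]},{"fingers":0,"delta_pos":[0,0,0],"rot":[0,0,0]},{"fingers":0,"delta_pos":[0,0,0],"rot":[0,0,0]},{"fingers":0,"delta_pos":[0,0,0],"rot":[0,0,0]},{"fingers":0,"delta_pos":[0,0,0],"rot":[0,0,0]},{"fingers":0,"delta_pos":[0,0,0],"rot":[0,0,0]},{"fingers":0,"delta_pos":[0,0,0],"rot":[0,0,0]}]' --squeeze 35

```text
time: 5.5
position: [0.5591, -0.1898, 0.1426]
tcp_rot: [0.979, 1.339, -0.979]
wrist_force: [-2.9, 0.6, 6.1]
width: 0.0136
```

Emit:
move_arm --deltas '[{"fingers":0,"delta_pos":[0,0,0],"rot":[-0.16,0,0]},{"fingers":0,"delta_pos":[0,0,0],"rot":[-0.32,0,0]},{"fingers":0,"delta_pos":[0,0,0],"rot":[-0.48,0,0]},{"fingers":0,"delta_pos":[0,0,0],"rot":[-0.63,0,0]},{"fingers":0,"delta_pos":[0,0,0],"rot":[-0.63,0,0]}]'

```text
time: 6.12
position: [0.5594, -0.1897, 0.1426]
tcp_rot: [0.599, 1.486, -0.599]
wrist_force: [-2.2, -0.0, 5.2]
width: 0.0133
```

Emit:
move_arm --deltas '[{"fingers":0,"delta_pos":[0,0,0],"rot":[-0.16,0,0]},{"fingers":0,"delta_pos":[0,0,0],"rot":[-0.32,0,0]},{"fingers":0,"delta_pos":[0,0,0],"rot":[-0.48,0,0]},{"fingers":0,"delta_pos":[0,0,0],"rot":[-0.637,0,0]},{"fingers":0,"delta_pos":[0,0,0],"rot":[-0.637,0,0]},{"fingers":0,"delta_pos":[0,0,0],"rot":[-0.637,0,0]}]'

```text
time: 6.88
position: [0.5595, -0.1894, 0.1426]
tcp_rot: [0.21, 1.56, -0.21]
wrist_force: [-0.7, 2.9, 4.8]
width: 0.0133
```

Emit:
move_arm --deltas '[{"fingers":1,"delta_pos":[0,0,0],"rot":[0,0,0]},{"fingers":1,"delta_pos":[0,0,0],"rot":[0,0,0]},{"fingers":1,"delta_pos":[0,0,0],"rot":[0,0,0]},{"fingers":1,"delta_pos":[0,0,0],"rot":[0,0,0]},{"fingers":1,"delta_pos":[0,0,0],"rot":[0,0,0]},{"fingers":1,"delta_pos":[0,0,0],"rot":[0,0,0]},{"fingers":1,"delta_pos":[-0.3,0,0],"rot":[0,0,0]},{"fingers":1,"delta_pos":[-0.6,0,0],"rot":[0,0,0]},{"fingers":1,"delta_pos":[-0.7,0,0],"rot":[0,0,0]},{"fingers":1,"delta_pos":[-0.7,0,0],"rot":[0,0,0]}]'

```text
time: 8.12
position: [0.5592, -0.1897, 0.2473]
tcp_rot: [0.21, 1.56, -0.21]
wrist_force: [0.6, -0.1, -0.8]
width: 0.0852
```

```bash
python3 look.py 2
```

```text
8.175 [ 0.5589 -0.1896  0.246 ] [ 0.2106  1.5619 -0.2097] [-0.527  0.444  1.152 -0.     1.547 -1.831] [ 0.14  0.57 -0.63] 0.08545138608641971
knob 0.74 [297.8, 172.6, 344.9, 233.6]
```

View pics/k_2.png

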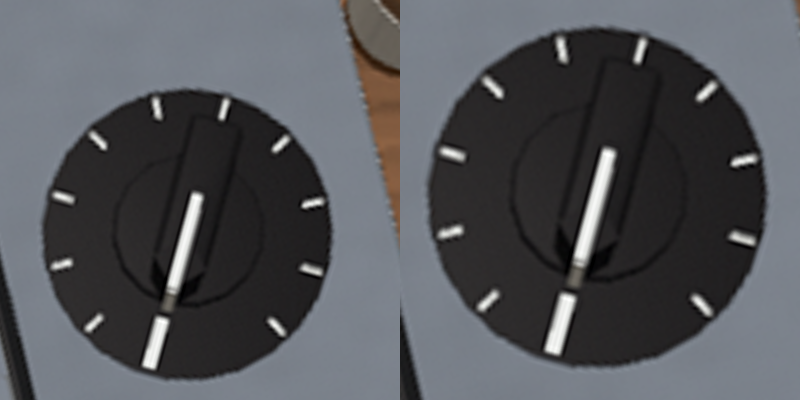

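The pointer line runs from (196,193) to (173,293) in the left panel, and the zero mark is at (568,295)–(554,352) in the right one, so they look almost in line. I'll measure the difference numerically.

Run:
```python
from h import *
from scipy import ndimage as nd
for tag in '12':
    im=cv2.imread('pics/k_%s.png'%tag); A,B=im[:,:400],im[:,400:]
    def comps(I,thr):
        g=I.max(2); sat=I.max(2).astype(int)-I.min(2)
        # inside dial only: circle
        l,n=nd.label((g>thr)&(sat<40)); return [np.argwhere(l==k+1) for k in range(n) if 20<(l==k+1).sum()<3000]
    # A plane: pointer = component nearest centre
    L=[c for c in comps(A,150)]; c=min(L,key=lambda c:np.linalg.norm(c.mean(0)-[210,160 if tag=='1' else 190]) )
    X=np.c_[-(c[:,0]-199.5),-(c[:,1]-199.5)]*.25; m=X.mean(0); _,_,V=np.linalg.svd(X-m); v=V[0]*(1 if (V[0]@[-1,.3])>0 else -1)
    pa=np.degrees(np.arctan2(v[1],v[0])); print(tag,'pointer',pa.round(2),'mid',m.round(2),'len',np.ptp((X-m)@v))
    T=[]
    for c in comps(B,150):
        X=np.c_[-(c[:,0]-199.5),-(c[:,1]-199.5)]*.25; m=X.mean(0)
        if 30<np.linalg.norm(m-[1,1])<43: T.append((m,len(c)))
    P=np.array([t[0] for t in T]); n=np.array([t[1] for t in T])
    cc=np.linalg.lstsq(np.c_[2*P,np.ones(len(P))],(P**2).sum(1),rcond=None)[0][:2]
    # ticks share a circle apart from zero
    k=n.argmax(); m0=np.arange(len(P))!=k
    cc=np.linalg.lstsq(np.c_[2*P[m0],np.ones(m0.sum())],(P[m0]**2).sum(1),rcond=None)[0][:2]
    a=np.degrees(np.arctan2(P[:,1]-cc[1],P[:,0]-cc[0])); z=a[k]
    res=(a-z+15)%30-15; print('centre',cc.round(2),'zero mark',z.round(2),'fit zero',(z+res.mean()).round(2),res.round(1),n)
```

```text
1 pointer 108.33 mid [-2.74 12.23] len 25.771323576789513
centre [1.07 0.89] zero mark 163.92 fit zero 163.77 [-0.4 -0.2 -0.3 -0.2 -0.2 -0.2 -0.1 -0.   0.   0. ] [146 145 148 139 150 160 142 146 876 150]
2 pointer 165.01 mid [-10.67   3.76] len 25.765834960861458
centre [0.9  0.63] zero mark 163.82 fit zero 163.73 [-0.1 -0.2 -0.1 -0.  -0.2 -0.1 -0.1 -0.2 -0.   0.  -0. ] [142 138 144 139 151 141 143 134 150 901 137]
```

The pointer reads 165.0° against 163.8° for the zero mark. That is about 1.2° (0.02 rad) past zero, which is on the mark. The dial gives a yaw of 0.2405 and an extractor origin of (0.574, −0.064), both agreeing with the depth fit. Next is the handle approach.

```bash
cat >> h.py <<'E'
YAW=.2405; EX=np.array([np.cos(YAW),np.sin(YAW),0]); EY=np.array([-EX[1],EX[0],0]); EZ=np.array([0,0,1.])
HINGE=np.array([.574,-.064,.13])+.1*EX+.06*EY
def grasp(th,tilt):  # th, tilt in degrees -> TCP position, rotation
    a=np.radians(th)+np.arctan2(44,198); Hd=HINGE+.2028*(-np.cos(a)*EX+np.sin(a)*EZ)
    Q=down(YAW,np.radians(tilt),YAW); return Hd+.019*Q.as_matrix()[:,0],Q
E
python3 - <<'E'
from h import *
P,Q=grasp(0,25); print('handle',HINGE+.2028*0,P,Q.as_matrix()[:,0].round(3)); x=Q.as_matrix()[:,0]
plan([(P-.09*x,Q),(P,Q)])
# handle by depth, both fixed views
for n in ('scene','side'):
    D=np.load('s_%s.npz'%n); p=cam_pose(n); v,u=np.mgrid[0:400,0:640]; d=D['d'].ravel(); ok=d>0
    W=world(p,np.c_[u.ravel(),v.ravel()][ok],d[ok])-np.array([.574,-.064,0]); E=np.c_[W@EX,W@EY,W[:,2]]
    m=(E[:,2]>.165)&(E[:,2]<.19)&(abs(E[:,1]-.06)<.06)&(abs(E[:,0]+.098)<.03); print(n,m.sum(),np.median(E[m],0).round(4),np.percentile(E[m],[5,95],axis=0).round(3).tolist())
E
```

```text
handle [0.6568306  0.01809197 0.13      ] [ 0.47235631 -0.02714975  0.15677365] [ 0.41   0.101 -0.906]
  call [0.025, 0.384, -0.531] [0.665, -0.15, 0.252] rows>= 4
  call [-0.001, 0.063, -0.653] [0.665, -0.149, 0.251] rows>= 4
  call [0.6, 0.0, -0.0] [-0.0, -0.0, 0.0] rows>= 2
scene 250 [-0.0943  0.0568  0.1771] [[-0.1, 0.005, 0.17], [-0.092, 0.111, 0.181]]
side 194 [-0.1032  0.0528  0.1777] [[-0.106, 0.003, 0.168], [-0.098, 0.111, 0.181]]
```

Emit:
move_arm --deltas '[{"fingers":0.5,"delta_pos":[0.0,0.1,-0.13],"rot":[0.17,-0.04,0.06]},{"fingers":0.5,"delta_pos":[0.01,0.2,-0.26],"rot":[0.34,-0.08,0.13]},{"fingers":0.5,"delta_pos":[0.02,0.3,-0.4],"rot":[0.5,-0.11,0.19]},{"fingers":0.5,"delta_pos":[0.025,0.384,-0.531],"rot":[0.665,-0.15,0.252]},{"fingers":0.5,"delta_pos":[0.025,0.384,-0.531],"rot":[0.665,-0.15,0.252]}]'

```text
time: 8.9
position: [0.4961, -0.1121, 0.2424]
tcp_rot: [0.746, 1.336, -0.464]
wrist_force: [0.8, -0.4, -0.1]
width: 0.0428
```

Emit:
move_arm --deltas '[{"fingers":0.5,"delta_pos":[0.0,0.02,-0.17],"rot":[0.17,-0.04,0.06]},{"fingers":0.5,"delta_pos":[0.0,0.03,-0.33],"rot":[0.34,-0.08,0.13]},{"fingers":0.5,"delta_pos":[0.0,0.05,-0.5],"rot":[0.5,-0.11,0.19]},{"fingers":0.5,"delta_pos":[0.0,0.063,-0.653],"rot":[0.665,-0.149,0.251]},{"fingers":0.5,"delta_pos":[0.0,0.063,-0.653],"rot":[0.665,-0.149,0.251]},{"fingers":0.5,"delta_pos":[0.0,0.063,-0.653],"rot":[0.665,-0.149,0.251]}]'

```text
time: 9.65
position: [0.4367, -0.0372, 0.2394]
tcp_rot: [1.245, 1.023, -0.696]
wrist_force: [0.4, -0.2, 0.0]
width: 0.0425
```

Run:
```python
from h import *
st=robot.sense(); p,im,d=snap('wrist'); cv2.imwrite('pics/w3.png',im[:,:,::-1]); np.savez('w3.npz',im=im,d=d)
print(st['time'],st['joint_pos'].round(3),st['width'],st['position'])
P,Q=grasp(0,25); plan([(P,Q)])
# handle points from wrist depth
v,u=np.mgrid[0:400,0:640]; dd=d.ravel(); ok=dd>0
W=world(p,np.c_[u.ravel(),v.ravel()][ok],dd[ok])-np.array([.574,-.064,0]); E=np.c_[W@EX,W@EY,W[:,2]]
m=(E[:,2]>.165)&(E[:,2]<.19)&(abs(E[:,1]-.06)<.06)&(abs(E[:,0]+.098)<.02); print(m.sum(),np.median(E[m],0).round(4) if m.any() else '')
```

```text
9.65 [-0.544  0.011  1.836  0.361  1.005 -0.938] 0.04247998187380849 [ 0.43669466 -0.03719178  0.23937858]
  call [0.603, -0.01, -0.01] [0.003, 0.002, -0.002] rows>= 2
1969 [-0.0991  0.0686  0.1769]
```

View pics/w3.png

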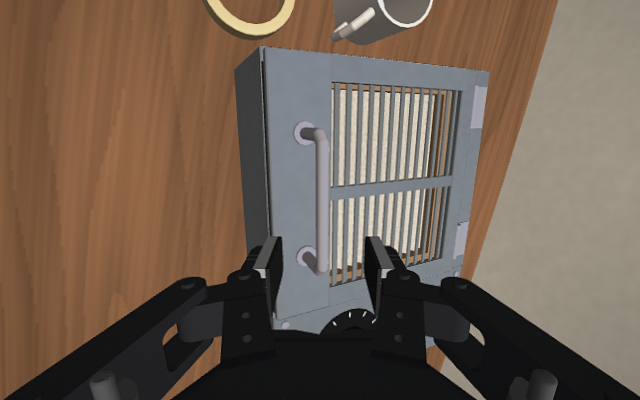

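The wrist view shows the handle bar at column 322, rows 130–270, centred between the open fingers at columns 270 and 375. The wrist depth puts the bar at extractor x = −0.099, z about 0.175, which agrees. I'll advance and grip.

Emit:
move_arm --deltas '[{"fingers":0.5,"delta_pos":[0.2,-0.01,-0.01],"rot":[0,0,0]},{"fingers":0.5,"delta_pos":[0.4,-0.01,-0.01],"rot":[0,0,0]},{"fingers":0.5,"delta_pos":[0.5,-0.01,-0.01],"rot":[0,0,0]},{"fingers":0.5,"delta_pos":[0.603,-0.01,-0.01],"rot":[0,0,0]},{"fingers":0.5,"delta_pos":[0.603,-0.01,-0.01],"rot":[0,0,0]}]'

```text
time: 10.32
position: [0.4721, -0.0267, 0.1559]
tcp_rot: [1.247, 1.024, -0.697]
wrist_force: [0.0, 0.4, 0.3]
width: 0.0427
```

Emit:
move_arm --deltas '[{"fingers":0,"delta_pos":[0,0,0],"rot":[0,0,0]},{"fingers":0,"delta_pos":[0,0,0],"rot":[0,0,0]},{"fingers":0,"delta_pos":[0,0,0],"rot":[0,0,0]},{"fingers":0,"delta_pos":[0,0,0],"rot":[0,0,0]},{"fingers":0,"delta_pos":[0,0,0],"rot":[0,0,0]},{"fingers":0,"delta_pos":[0,0,0],"rot":[0,0,0]}]' --squeeze 50

```text
time: 11.08
position: [0.4724, -0.0266, 0.1579]
tcp_rot: [1.248, 1.019, -0.695]
wrist_force: [4.7, 3.1, -1.5]
width: 0.0081
```

```bash
cat > lift.py <<'E'
from h import *
import sys
st=robot.sense(); print(st['time'],st['position'].round(4),st['wrist_force'].round(1),st['wrist_torque'].round(2),st['width'].round(4),st['joint_pos'].round(2))
g=np.array(st['position'])-.019*R.from_rotvec(st['tcp_rot']).as_matrix()[:,0]; e=g-HINGE; a=np.degrees(np.arctan2(e[2],-e@EX))-12.53
print('lid angle',a.round(2),'radius',np.hypot(e[2],e@EX).round(4),'ydev',(e@EY).round(4))
if len(sys.argv)>1:
    pose=grasp(0,25)
    for c in range(4):
        print('call',c); P0,Q0=pose
        for k in range(1,7):
            th=15*c+2.5*k; P,Q=grasp(th,25-th/2)
            print('  ',(Q0.inv().apply(P-P0)/.15).round(3).tolist(),((Q0.inv()*Q).as_rotvec()/(np.pi/4)).round(3).tolist())
        pose=(P,Q)
E
python3 lift.py 1
```

```text
Traceback (most recent call last):
  File "lift.py", line 3, in <module>
    st=robot.sense(); print(st['time'],st['position'].round(4),st['wrist_force'].round(1),st['wrist_torque'].round(2),st['width'].round(4),st['joint_pos'].round(2))
                                                                                                                      ^^^^^^^^^^^^^^^^^
AttributeError: 'float' object has no attribute 'round'
```

```bash
sed -i "s/st\['width'\].round(4)/round(st['width'],4)/" lift.py; python3 lift.py 1
```

```text
11.075 [ 0.4724 -0.0266  0.1579] [ 4.7  3.1 -1.5] [ 0.26 -0.41  0.04] 0.0081 [-0.47  0.19  1.92  0.42  0.74 -0.98]
lid angle 0.29 radius 0.2029 ydev 0.0006
call 0
   [-0.046, 0.034, 0.0] [0.0, -0.0, -0.028]
   [-0.09, 0.07, 0.0] [0.0, -0.0, -0.056]
   [-0.133, 0.108, 0.0] [0.0, -0.0, -0.083]
   [-0.174, 0.148, -0.0] [0.0, -0.0, -0.111]
   [-0.213, 0.19, 0.0] [0.0, 0.0, -0.139]
   [-0.251, 0.233, 0.0] [-0.0, -0.0, -0.167]
call 1
   [-0.041, 0.04, -0.0] [0.0, -0.0, -0.028]
   [-0.08, 0.081, -0.0] [0.0, 0.0, -0.056]
   [-0.117, 0.125, -0.0] [0.0, -0.0, -0.083]
   [-0.152, 0.17, 0.0] [0.0, 0.0, -0.111]
   [-0.185, 0.216, 0.0] [0.0, -0.0, -0.139]
   [-0.216, 0.264, 0.0] [0.0, -0.0, -0.167]
call 2
   [-0.035, 0.045, 0.0] [-0.0, 0.0, -0.028]
   [-0.068, 0.091, 0.0] [-0.0, -0.0, -0.056]
   [-0.098, 0.139, -0.0] [-0.0, 0.0, -0.083]
   [-0.127, 0.188, 0.0] [-0.0, 0.0, -0.111]
   [-0.153, 0.238, -0.0] [-0.0, -0.0, -0.139]
   [-0.177, 0.289, -0.0] [0.0, 0.0, -0.167]
call 3
   [-0.028, 0.049, 0.0] [-0.0, -0.0, -0.028]
   [-0.055, 0.099, 0.0] [-0.0, -0.0, -0.056]
   [-0.078, 0.15, -0.0] [-0.0, 0.0, -0.083]
   [-0.1, 0.203, 0.0] [0.0, -0.0, -0.111]
   [-0.119, 0.256, -0.0] [-0.0, -0.0, -0.139]
   [-0.136, 0.31, -0.0] [0.0, -0.0, -0.167]
```

Emit:
move_arm --deltas '[{"fingers":0,"delta_pos":[-0.046,0.034,0],"rot":[0,0,-0.028]},{"fingers":0,"delta_pos":[-0.09,0.07,0],"rot":[0,0,-0.056]},{"fingers":0,"delta_pos":[-0.133,0.108,0],"rot":[0,0,-0.083]},{"fingers":0,"delta_pos":[-0.174,0.148,0],"rot":[0,0,-0.111]},{"fingers":0,"delta_pos":[-0.213,0.19,0],"rot":[0,0,-0.139]},{"fingers":0,"delta_pos":[-0.251,0.233,0],"rot":[0,0,-0.167]},{"fingers":0,"delta_pos":[-0.251,0.233,0],"rot":[0,0,-0.167]}]' --squeeze 60

```text
time: 11.95
position: [0.4871, -0.023, 0.2061]
tcp_rot: [1.187, 1.109, -0.797]
wrist_force: [3.9, -3.8, -5.5]
width: 0.008
```

```bash
python3 lift.py
python3 - <<'E'
from h import *
p,im,d=snap('side'); cv2.imwrite('pics/s4.png',cv2.resize(im[100:300,220:460],None,fx=2.5,fy=2.5)[:,:,::-1])
E
```

```text
11.95 [ 0.4871 -0.023   0.2061] [ 3.9 -3.8 -5.5] [-0.63 -0.09 -0.18] 0.008 [-0.39  0.18  1.71  0.21  1.01 -0.72]
lid angle 15.05 radius 0.2035 ydev 0.0006
```

View pics/s4.png

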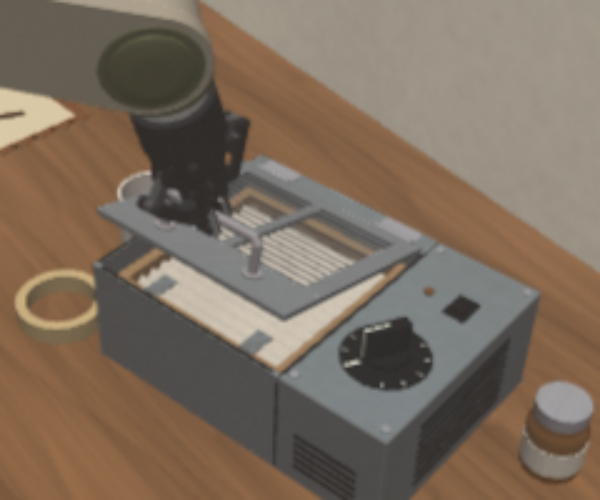

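The lid has lifted about 15° with the bar held in the fingers, and the filter is visible below it. I'll carry on along the arc.

Emit:
move_arm --deltas '[{"fingers":0,"delta_pos":[-0.041,0.04,0],"rot":[0,0,-0.028]},{"fingers":0,"delta_pos":[-0.08,0.081,0],"rot":[0,0,-0.056]},{"fingers":0,"delta_pos":[-0.117,0.125,0],"rot":[0,0,-0.083]},{"fingers":0,"delta_pos":[-0.152,0.17,0],"rot":[0,0,-0.111]},{"fingers":0,"delta_pos":[-0.185,0.216,0],"rot":[0,0,-0.139]},{"fingers":0,"delta_pos":[-0.216,0.264,0],"rot":[0,0,-0.167]}]'

```text
time: 12.75
position: [0.5128, -0.0166, 0.2481]
tcp_rot: [1.121, 1.2, -0.901]
wrist_force: [-1.9, -4.8, -1.6]
width: 0.0082
```

Emit:
move_arm --deltas '[{"fingers":0,"delta_pos":[-0.035,0.045,0],"rot":[0,0,-0.028]},{"fingers":0,"delta_pos":[-0.068,0.091,0],"rot":[0,0,-0.056]},{"fingers":0,"delta_pos":[-0.098,0.139,0],"rot":[0,0,-0.083]},{"fingers":0,"delta_pos":[-0.127,0.188,0],"rot":[0,0,-0.111]},{"fingers":0,"delta_pos":[-0.153,0.238,0],"rot":[0,0,-0.139]},{"fingers":0,"delta_pos":[-0.177,0.289,0],"rot":[0,0,-0.167]}]'

```text
time: 13.5
position: [0.5496, -0.0077, 0.2831]
tcp_rot: [1.052, 1.284, -1.0]
wrist_force: [-6.4, -5.9, 3.5]
width: 0.008
```

```bash
python3 lift.py
```

```text
13.5 [ 0.5496 -0.0077  0.2831] [-6.4 -5.9  3.5] [-1.01  1.32  0.03] 0.008 [-0.24  0.33  1.23  0.02  1.55 -0.48]
lid angle 44.62 radius 0.2048 ydev 0.0005
```

Emit:
move_arm --deltas '[{"fingers":0,"delta_pos":[-0.028,0.049,0],"rot":[0,0,-0.028]},{"fingers":0,"delta_pos":[-0.055,0.099,0],"rot":[0,0,-0.056]},{"fingers":0,"delta_pos":[-0.078,0.15,0],"rot":[0,0,-0.083]},{"fingers":0,"delta_pos":[-0.1,0.203,0],"rot":[0,0,-0.111]},{"fingers":0,"delta_pos":[-0.119,0.256,0],"rot":[0,0,-0.139]},{"fingers":0,"delta_pos":[-0.136,0.31,0],"rot":[0,0,-0.167]},{"fingers":0,"delta_pos":[-0.136,0.31,0],"rot":[0,0,-0.167]},{"fingers":0,"delta_pos":[-0.136,0.31,0],"rot":[0,0,-0.167]}]'

```text
time: 14.5
position: [0.5941, 0.0032, 0.3068]
tcp_rot: [0.979, 1.364, -1.097]
wrist_force: [-6.0, -4.0, 10.1]
width: 0.0079
```

```bash
python3 lift.py
python3 - <<'E'
from h import *
O=np.array([.574,-.064,0])
ims=[]
for n,(r0,r1,c0,c1) in (('scene',(60,345,100,400)),('side',(60,345,190,490))):
    p,im,d=snap(n); im=im.copy(); ims.append(im[r0:r1,c0:c1])
    for t in ['tape_roll','mug','wood_slice','varnish_jar']:
        r=spotter.trace(t,n); 
        if r: print(n,t,round(r[0]['conf'],2),r[0]['rect'])
    v,u=np.mgrid[0:400,0:640]; dd=d.ravel(); ok=dd>0
    W=world(p,np.c_[u.ravel(),v.ravel()][ok],dd[ok])-O; E=np.c_[W@EX,W@EY,W[:,2]]
    # strip of lid away from the gripper: right margin y in -.055..-.01 ; left margin .135...175
    for lo,hi in ((-.055,-.035),(.155,.175)):
        m=(E[:,1]>lo)&(E[:,1]<hi)&(E[:,2]>.165)&(E[:,2]<.34)&(E[:,0]<.1)&(E[:,0]>-.06)
        if m.sum()>30:
            X=E[m][:,[0,2]]-[.1,.13]; c=X-X.mean(0); U=np.linalg.svd(c,full_matrices=False)[2][0]
            ang=np.degrees(np.arctan2(U[1],-U[0]))%180; print(n,lo,m.sum(),'lid slope deg',ang.round(1),'perp off mm',(1000*(X.mean(0)@[-U[1],U[0]])).round(1),'median ray angle',np.degrees(np.median(np.arctan2(X[:,1],-X[:,0]))).round(1))
cv2.imwrite('pics/f5.png',cv2.resize(np.hstack(ims),(800,380))[:,:,::-1])
E
```

```text
14.5 [0.5941 0.0032 0.3068] [-6.  -4.  10.1] [-0.88  1.35  0.05] 0.0079 [-0.18  0.47  0.95 -0.04  1.81 -0.42]
lid angle 59.66 radius 0.2055 ydev 0.0005
scene mug 0.78 [363.1, 178.8, 399.7, 227.8]
scene wood_slice 0.58 [114.2, 246.7, 168.4, 292.6]
scene varnish_jar 0.77 [151.2, 294.3, 193.7, 335.6]
scene -0.055 1058 lid slope deg 59.1 perp off mm 8.4 median ray angle 62.6
scene 0.155 907 lid slope deg 59.3 perp off mm 8.2 median ray angle 62.7
side tape_roll 0.77 [227.1, 207.1, 260.9, 239.7]
side mug 0.73 [263.1, 169.9, 297.6, 198.8]
side wood_slice 0.74 [386.0, 307.3, 439.5, 355.3]
side varnish_jar 0.64 [427.6, 255.8, 459.7, 293.1]
side -0.055 227 lid slope deg 59.7 perp off mm -2.2 median ray angle 58.7
side 0.155 203 lid slope deg 59.6 perp off mm -1.9 median ray angle 58.6
```

View pics/f5.png

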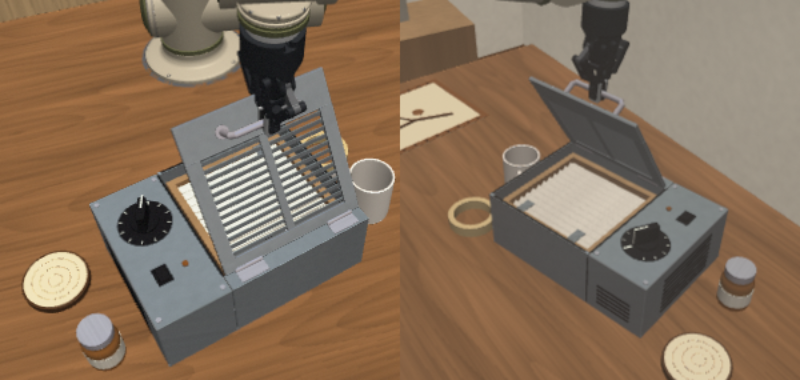

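The lid stands open, measured at 59.1–59.7° from three sources. The handle is still in the fingers, the knob pointer is on its mark, and the bystanders have not moved. A small nudge of about 0.4°, then a settling check.

Emit:
move_arm --deltas '[{"fingers":0,"delta_pos":[-0.002,0.009,0],"rot":[0,0,0]},{"fingers":0,"delta_pos":[-0.002,0.009,0],"rot":[0,0,0]},{"fingers":0,"delta_pos":[-0.002,0.009,0],"rot":[0,0,0]},{"fingers":0,"delta_pos":[-0.002,0.009,0],"rot":[0,0,0]},{"fingers":0,"delta_pos":[-0.002,0.009,0],"rot":[0,0,0]},{"fingers":0,"delta_pos":[-0.002,0.009,0],"rot":[0,0,0]}]'

```text
time: 15.75
position: [0.5952, 0.0034, 0.3071]
tcp_rot: [0.979, 1.364, -1.097]
wrist_force: [-6.3, -4.6, 10.7]
width: 0.0077
```

```bash
python3 lift.py && python3 -c "
from h import *
print(robot.sign_off())"
```

```text
15.75 [0.5952 0.0034 0.3071] [-6.3 -4.6 10.7] [-0.84  1.54  0.06] 0.0077 [-0.18  0.47  0.94 -0.04  1.81 -0.42]
lid angle 59.99 radius 0.2055 ydev 0.0005
the job is handed in; nothing more can be done
None
```

The speed knob is back on its zero mark, and the gripper is holding the filter lid open at about 60°. I handed the job in at 15.75 s.

- **Knob:** I turned it back about 57°. In the wrist camera the pointer read 165.0° against 163.8° for the zero mark, so it sits about 0.02 rad past zero. I left that small offset as it was.
- **Lid:** I lifted it along its arc without a drop. The gripper position puts it at 59.99°. The depth images, taken before a final nudge of about 0.4°, gave 59.1–59.7°.
- **Hold:** The gripper is still on the handle at 60 N, and the wrist force at the end was about 13 N.
- **Other things on the bench:** They were where they started in the last images. The side camera saw all four. The scene camera missed the tape roll and saw only part of the mug, because the lid was in front of them.
- **Small disagreements:** The fingers read 8 mm on the 10 mm handle bar. The handle's distance from the hinge came out about 2.7 mm larger than the given sizes at the end. In the scene camera the lid plane also sat about 8 mm off the hinge line, against 2 mm in the side camera, though the slopes agreed.

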